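# Loupe check of a mould insert at the height gauge

## Task

Lift the round-domed aluminium mould insert out of the grey bin and stand it upright on its flange on the granite plate, setting it down rather than dropping it; then pick the loupe up by its handle and hold it level and steady with the middle of the lens straight above the insert and at the height of the height gauge's scriber tip, which marks the focal height. The job finishes while you are still holding the loupe there, touching nothing else with it and with the gripper clear of the lens. Never touch the insert with the loupe, do not shift the scriber, keep the other two inserts in their bin and leave everything else on the bench where it is.

Things in the scene. Friction and masses are not known exactly. Their poses are not given: they have to be found in the camera images.
- insert_domed: bare aluminium mould insert, about 0.1 kg: round flange 40 mm across and 8 mm high, above it a round shank 28 mm across up to 36 mm, closed by a hemispherical dome, 50 mm high in all. Origin at the centre of its underside, z up along its axis (its yaw has no meaning). It starts upright on the bin's floor, in any of the three places of the row
- dome_top (a point): the topmost point of the domed insert, 50 mm above its origin
- insert_stepped: another insert in the bin, to be left there: same 40 mm flange, 28 mm shank to 26 mm, then a thin pin 14 mm across to 50 mm. Origin at the centre of its underside
- insert_square: another insert in the bin, to be left there: same 40 mm flange with a square post 24 mm wide to 50 mm. Origin at the centre of its underside
- parts_bin: grey plastic stacking bin, fixed, open on top: 240 mm along its x, 160 mm along its y, walls 4 mm thick and 62 mm high, but 34 mm at its -x end. Origin at the centre of its underside; inner floor 5 mm above it. Three inserts stand in a row along its x, at about -66, 0 and +66 mm (within 5 mm; within 10 mm of the middle in y); most finger room is on an insert's +y and -y sides
- granite_plate: black granite surface plate, fixed: 300 mm along its x, 200 mm along its y, top surface 50 mm above its origin, which lies at the centre of its underside on the bench. The height gauge and a steel block stand on its +x end; its -x half is empty
- height_gauge: height gauge standing on the granite plate, fixed: cast base 80 x 56 mm and 24 mm high, flat steel beam 18 mm behind its origin, 293 mm high in all, a slide with a display and a scriber arm that reaches out towards its -x. Origin at the centre of its underside, on the plate's top
- scriber_tip (a point): the point of the scriber on the gauge's slide, 85 mm out along the gauge's -x; its height marks the focal height, 102 to 152 mm above the plate's top. Level axes (z up). The slide is stiff but a push of about 9 N moves it
- loupe: black hand loupe, about 0.13 kg, lying flat on the bench: round rim 72 mm across and 12 mm thick at its +x end, glass lens in it; battery handle 105 mm long (65 mm behind to 40 mm ahead of the origin), 26 mm wide, 24 mm high, flat-sided. Origin on the underside of the handle, about 10 mm behind the centre of mass; x points from handle to lens, z up
- loupe_lens (a point): the middle of the lens: 90 mm ahead of the loupe's origin along its x, 12 mm above its underside
- loupe_grip (a point): a good place to grip the handle, across its 26 mm width: straight above the loupe's origin, 12 mm above its underside
- steel_block: drilled steel set-up block 50 x 25 x 75 mm high standing on the granite plate beside the gauge, to be left alone. Origin at the centre of its underside
- caliper: digital caliper lying on the bench, 235 mm long along its x, about 15 mm high, to be left alone. Origin at the middle, on its underside
- tape_roll: roll of paper tape lying flat, 104 mm across, 48 mm high, to be left alone. Origin at the centre of its underside
- wipes_tub: white tub 92 mm across, 170 mm high, to be left alone. Origin at the centre of its underside
- spray_bottle: clear spray bottle with a black trigger head, 68 mm across, 198 mm high, to be left alone. Origin at the centre of its underside
- screwdriver: screwdriver lying on the bench along its x, to be left alone. Origin on its underside

How it is judged:
By the outcome, as a careful person would: the job done as asked, in the order asked, and still so for the second after the job is handed in, while the arm keeps its last pose, push and grip.
It also fails if it takes over 54 s, if anything falls off the work surface, if the arm or the gripper's body presses on something with over 40 N, if the wrist force passes 120 N, or if a joint passes its speed limit or range.

## Robot

A 6-joint arm with a two-finger parallel gripper is mounted at the origin on the work surface. World frame = base frame: x ahead of the robot, y to its left, z up, the work surface at z = 0. Lengths are in mm, angles in degrees, forces in N, time in s.
With the tool pointing down it reaches from about 300 to 850 mm from the base axis. Payload 4.2 kg.
Tool frame: the origin (TCP) lies between the finger pads, 19 mm behind the fingertips; this is the grasp point; z points along the fingers, y is the line along which they close (so a half turn about z gives the same grasp; the last joint's range is limited). The gripper opens to 91 mm and grips with 3 to 60 N. Pads are 32 mm wide; open, the fingers measure 118 mm over their backs; the gripper's body (76 mm by 178 mm) begins 60 mm behind the grasp point.
Start: joints at [74.714, 18.312, 89.639, -0, 72.044, -1.146], TCP at [140.475, 557.591, 232.776] pointing down, gripper open.
Joint ranges: [-177.97, 177.97], [-48.28, 115.42], [12.27, 149.76], [-77.06, 257.06], [2.81, 150.46], [-146.56, 146.56]. Speed limits (degrees/s): [147.25, 147.25, 180, 180, 180, 180].

## Interface

Orientations are given as [roll, pitch, yaw] about the fixed x, y, z axes, in that order (R = Rz(yaw) Ry(pitch) Rx(roll)).
In Python, from workcell import env, imaging, workorder, sensors gives the robot as it stands (env), with the cameras (imaging), the job (workorder) and the readings (sensors).
- The arm moves only by the shell command python3 drive.py 'ROWS' [OPENING] [FORCE]. ROWS is a JSON list of rows, 1 to 8 of them, each of 6 numbers: dx, dy, dz in units of 5 mm, then a rotation vector rx, ry, rz in units of 5 degrees; each row shifts and turns the commanded pose from where the row before left it, along the tool's axes as they then stand; what a row does not reach is not made up. A row lasts 1/10 s, in which the tool goes at most 50 mm and 8.59 degrees, less where a joint would pass 70% of its speed; a pose out of reach is approached as far as the arm can. OPENING is the finger opening in mm, set as the command begins (- or left out keeps the last). The fingers move at their own pace and stop on an object; FORCE is the grip in N (left out, the last holds). Time passes only in rows, so rows that do not move let the fingers close. It prints the time, the measured TCP pose, the force, the opening and the grip force at its end. Input that does not fit is refused with a message, and nothing moves.
- sensors.state(): the state, without advancing time (a new reading comes with each control period).
- imaging.grab_frame(name): name is "scene" or "top" or "wrist"; returns the picture (384x512x3 uint8, blue, green, red); there is no depth.
- imaging.camera_model(name): a dict with "fx", "fy", "cx", "cy" (pixels), "T" (4x4, takes a point from camera to world coordinates). Camera axes: x right, y up, looking along -z (the intrinsics and any distortion apply to the point x, -y, -z); pixel columns grow to the right and rows downward; lengths in mm; the calibration is good to about 2 mm. A picture is of the moment at which its call begins: read the wrist's pose just before it. camera_model takes no time and is no camera call; for the wrist camera it gives the pose at the moment of the call.
- workorder.job_done(): hands the job in; it is judged then, once.
The state is a dict: "time_s": time; "qpos": joint angles; "qvel": joint speeds; "effort": joint torques, N m; "ee_pos": TCP position; "ee_rot": TCP orientation; "force": force on the tool from outside, world axes, zero at the start; "torque": the same for the moment, N m; "gripper_width": finger opening in mm; "gripper_force": force on a finger pad.
Only numpy, scipy, OpenCV 4.12 (cv2) and the standard library are available. Lean on these libraries where they do the work, as an engineer would, in place of code of your own. Each camera call takes 0.05 s, during which the arm holds its last target. There are 200 camera calls.

## Working session

There is one attempt and no reset: what is moved stays moved. The work goes in short steps, Python scripts to look and compute and a shell command to move; the robot and the scene stay as the last step left them, time stands still between calls to the robot, and variables do not carry over. Pictures are saved under pics/ and viewed, at most 10 in all, crops included, and the job is handed in when it is done.

```bash
ls; mkdir -p pics; python3 - <<'E'
from workcell import env, imaging, workorder, sensors
import cv2,numpy as np
s=sensors.state();print({k:np.round(v,2) for k,v in s.items()})
for n in("scene","top","wrist"):
    m=imaging.camera_model(n);print(n,{k:np.round(v,3).tolist() for k,v in m.items()})
    cv2.imwrite(f"pics/{n}0.png",imaging.grab_frame(n))
a=cv2.imread("pics/scene0.png");b=cv2.imread("pics/top0.png")
E
```

```text
drive.py
pics
workcell.py
{'time_s': np.float64(0.0), 'qpos': array([74.71, 18.35, 89.71, -0.  , 72.04, -1.15]), 'qvel': array([-0.03,  0.02, -0.09,  0.07,  0.05,  0.07]), 'effort': array([ -0.  , -41.25, -23.2 ,   0.07,   0.05,  -0.  ]), 'ee_pos': array([140.36, 557.11, 231.92]), 'ee_rot': array([-179.9 ,   -0.  ,  165.86]), 'force': array([-0.29,  0.32,  0.38]), 'torque': array([-0.03, -0.  ,  0.04]), 'gripper_force': np.float64(0.0), 'gripper_width': np.float64(91.02)}
scene {'fx': 412.189, 'fy': 412.189, 'cx': 254.535, 'cy': 200.76, 'T': [[0.897, -0.25, 0.366, 1188.601], [0.443, 0.495, -0.748, -1238.262], [0.006, 0.832, 0.554, 1035.255], [0.0, 0.0, 0.0, 1.0]]}
top {'fx': 497.816, 'fy': 497.816, 'cx': 255.183, 'cy': 190.964, 'T': [[0.009, 0.998, -0.054, 465.549], [-1.0, 0.008, -0.014, -28.636], [-0.014, 0.054, 0.998, 1880.798], [0.0, 0.0, 0.0, 1.0]]}
wrist {'fx': 282.993, 'fy': 282.993, 'cx': 258.48, 'cy': 194.059, 'T': [[0.245, -0.941, -0.232, 74.394], [0.97, 0.237, 0.061, 574.355], [-0.003, -0.24, 0.971, 384.092], [0.0, 0.0, 0.0, 1.0]]}
```

```bash
python3 - <<'E'
import cv2
for n in("scene","top"):
    cv2.imwrite(f"pics/{n}0b.png",cv2.resize(cv2.imread(f"pics/{n}0.png"),(800,600),interpolation=cv2.INTER_CUBIC))
E
```

```text
(no output)
```

View pics/scene0.png

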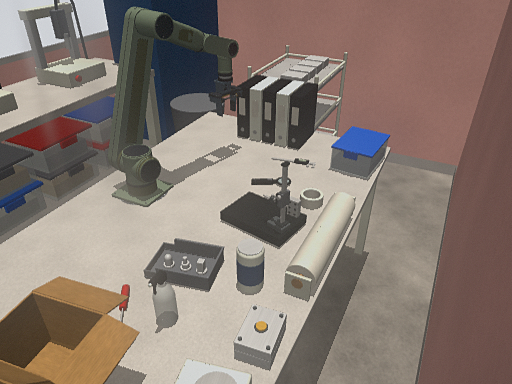

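View pics/top0b.png

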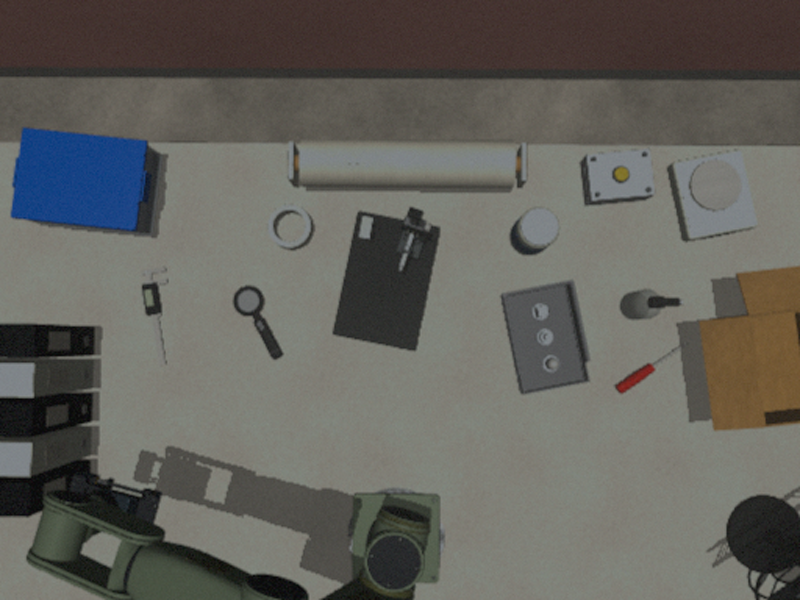

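The scene view shows bin, plate with gauge, tub and bottle. The top view (scaled ×1.56) shows the bin with inserts at about (541,312), (545,337) and (551,363), the loupe from (249,300) to (276,355), and the plate at 335–440 × 212–350.

```bash
cat > h.py <<'E'
import cv2,numpy as np
from workcell import env, imaging, workorder, sensors
def ray(m,p):
    T=np.array(m["T"]);d=np.array([(p[0]-m["cx"])/m["fx"],-(p[1]-m["cy"])/m["fy"],-1.])
    return T[:3,3],T[:3,:3]@d
def onz(m,p,z):
    o,d=ray(m,p);return (o+d*(z-o[2])/d[2])
def proj(m,P):
    T=np.array(m["T"]);c=T[:3,:3].T@(np.array(P)-T[:3,3]);return np.array([m["cx"]+m["fx"]*c[0]/-c[2],m["cy"]+m["fy"]*c[1]/c[2]])
def tri(obs):
    A=np.zeros((3,3));b=np.zeros(3);R=[]
    for m,p in obs:
        o,d=ray(m,p);d=d/np.linalg.norm(d);P=np.eye(3)-np.outer(d,d);A+=P;b+=P@o;R.append((o,P))
    x=np.linalg.solve(A,b);return x,[np.linalg.norm(P@(x-o)) for o,P in R]
def crop(img,x0,y0,x1,y1,w,h): return cv2.resize(img[y0:y1,x0:x1],(w,h),interpolation=cv2.INTER_CUBIC)
E
python3 - <<'E'
from h import *
m=imaging.camera_model("top");k=.64
for n,p,z in [("ins1",(541,312),45),("ins2",(545,337),45),("ins3",(551,363),45),("rim",(249,300),12),("hand",(276,355),24),("pl1",(360,212),50),("pl2",(438,228),50),("pl3",(415,350),50),("pl4",(334,334),50),("scr",(402,270),180),("b1",(502,294),62),("b2",(573,282),62),("b3",(588,381),34),("b4",(521,392),34),("tub",(538,222),170),("bottle",(640,304),100),("tape",(291,228),48)]:
    print(n,onz(m,(p[0]*k,p[1]*k),z).round())
a=cv2.imread("pics/scene0.png");b=cv2.imread("pics/top0.png")
mo=np.vstack([np.hstack([crop(b,310,170,390,260,400,300),crop(b,205,125,305,235,400,300)]),np.hstack([crop(a,140,225,240,300,400,300),crop(a,210,150,310,250,400,300)])])
cv2.imwrite("pics/m1.png",mo)
E
```

```text
ins1 [ 536. -338.   45.]
ins2 [ 477. -348.   45.]
ins3 [ 416. -362.   45.]
rim [560. 359.  12.]
hand [429. 289.  24.]
pl1 [769.  91.  50.]
pl2 [733. -94.  50.]
pl3 [444. -42.  50.]
pl4 [480. 149.  50.]
scr [620. -11. 180.]
b1 [ 576. -245.   62.]
b2 [ 606. -410.   62.]
b3 [ 374. -451.   34.]
b4 [ 347. -293.   34.]
tub [ 730. -311.  170.]
bottle [ 554. -555.  100.]
tape [730. 255.  48.]
```

View pics/m1.png

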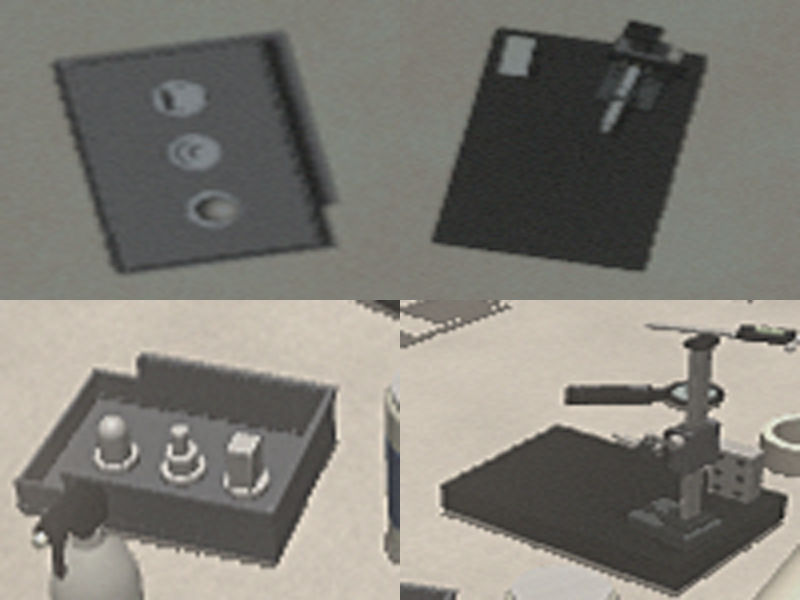

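Domed insert is at the bin's low (−x) end, near (416,−362); the stepped is in the middle, the square at the far end. The scriber tip is around top px (256,173). I'll move to an overview for the wrist camera.

Units first: shifts go in units of 5 mm and turns go in units of 5 degrees. So -37 mm is -7.4, -25 mm is -5.

```bash
python3 drive.py '[[-7.4,-5,-1.6,0,0,0],[-7.4,-5,-1.6,0,0,0],[-7.4,-5,-1.6,0,0,0],[-7.4,-5,-1.6,0,0,0],[-7.4,-5,-1.6,0,0,0],[-7.4,-5,-1.6,0,0,0],[-7.4,-5,-1.6,0,0,0],[-7.4,-5,-1.6,0,0,0]]' 70
python3 drive.py '[[-7.4,-5,-1.6,0,0,0],[-7.4,-5,-1.6,0,0,0],[-7.4,-5,-1.6,0,0,0],[-7.4,-5,-1.6,0,0,0]]'
python3 drive.py '[[0,0,0,0,0,1.7],[0,0,0,0,0,1.7],[0,0,0,0,0,1.7],[0,0,0,0,0,1.7],[0,0,0,0,0,1.7],[0,0,0,0,0,1.7],[0,0,0,0,0,1.7],[0,0,0,0,0,1.7]]'
python3 drive.py '[[0,0,0,0,0,1.6],[0,0,0,0,0,0],[0,0,0,0,0,0]]'
cat >> h.py <<'E'
import pickle
def shot(tag):
    s=sensors.state();m=imaging.camera_model("wrist");f=imaging.grab_frame("wrist")
    pickle.dump((m,f,s),open(f"pics/{tag}.pkl","wb"));cv2.imwrite(f"pics/{tag}.png",f);return m,f
def load(tag): return pickle.load(open(f"pics/{tag}.pkl","rb"))
E
python3 - <<'E'
from h import *
m,f=shot("w1")
E
```

```text
time_s: 0.95
ee_pos: [379.4, 289.7, 297.0]
ee_rot: [180.0, -0.0, 165.9]
force: [0.8, 0.8, -0.7]
gripper_width: 69.7
gripper_force: 0.0
time_s: 1.35
ee_pos: [498.5, 156.6, 328.9]
ee_rot: [180.0, -0.0, 165.8]
force: [1.1, 1.5, -0.1]
gripper_width: 69.8
gripper_force: 0.0
time_s: 2.15
ee_pos: [497.6, 158.1, 328.4]
ee_rot: [-180.0, 0.0, 97.5]
force: [0.2, -0.2, -0.1]
gripper_width: 70.2
gripper_force: 0.0
time_s: 2.45
ee_pos: [497.6, 158.2, 328.5]
ee_rot: [-180.0, 0.0, 90.0]
force: [0.5, 0.2, 0.0]
gripper_width: 70.0
gripper_force: 0.0
```

View pics/w1.png

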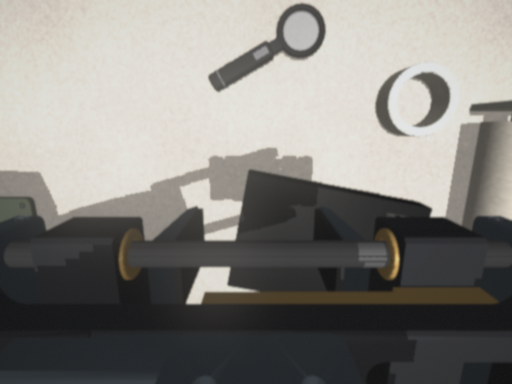

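The wrist view shows the loupe (rim centre ≈ (301,31), handle end ≈ (215,80)); the gripper hides the lower half. Next: turn to see the scriber from two places.

Converted, -23 mm is -4.6, -33 mm is -6.6, 8.5 degrees is 1.7.

```bash
python3 drive.py '[[-6.6,-4.6,6.6,0,0,1.7],[-6.6,-4.6,6.6,0,0,1.7],[-6.6,-4.6,6.6,0,0,1.7],[0,0,0,0,0,1.7],[0,0,0,0,0,1.7],[0,0,0,0,0,1.7],[0,0,0,0,0,1.7],[0,0,0,0,0,1.7]]'
python3 drive.py '[[0,0,0,0,0,1.7],[0,0,0,0,0,1.7],[0,0,0,0,0,1],[0,0,0,0,0,0],[0,0,0,0,0,0]]'
python3 -c "
from h import *
shot('w2')"
python3 drive.py '[[0,8,0,0,0,0],[0,8,0,0,0,0],[0,0,0,0,0,0],[0,0,0,0,0,0]]'
python3 - <<'E'
from h import *
shot('w3')
a=load('w2')[1];b=load('w3')[1]
cv2.imwrite("pics/m2.png",np.hstack([crop(a,0,0,512,250,800,390),crop(b,0,0,512,250,800,390)]).reshape(390,1600,3)[:,:800] if 0 else np.vstack([crop(a,56,0,456,150,800,300),crop(b,56,0,456,150,800,300)]))
E
```

```text
time_s: 3.3
ee_pos: [418.4, 74.7, 233.7]
ee_rot: [-180.0, -0.0, 21.6]
force: [0.4, 1.0, 0.2]
gripper_width: 70.4
gripper_force: 0.0
time_s: 3.8
ee_pos: [418.4, 74.7, 233.6]
ee_rot: [-180.0, -0.0, 0.0]
force: [-0.3, -0.3, 0.5]
gripper_width: 70.2
gripper_force: 0.0
time_s: 4.25
ee_pos: [418.2, -5.7, 233.6]
ee_rot: [-180.0, -0.0, -0.2]
force: [-0.7, 0.2, -0.1]
gripper_width: 70.5
gripper_force: 0.0
```

View pics/m2.png

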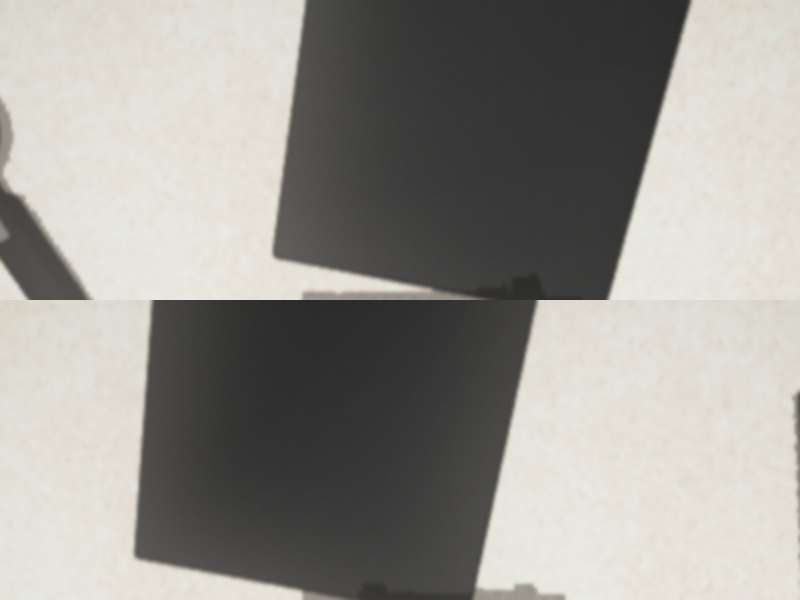

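These show only the plate's near end (corner at (193,128) in w2, (123,128) in w3); the scriber is out of frame ahead. I'll move forward.

Converted, 33 mm is 6.6, -15 mm is -3.

```bash
python3 drive.py '[[6.6,-3,-2,0,0,0],[6.6,-3,-2,0,0,0],[6.6,-3,-2,0,0,0],[0,0,0,0,0,0],[0,0,0,0,0,0]]'
python3 -c "
from h import *
shot('w4')"
python3 drive.py '[[0,7,0,0,0,0],[0,7,0,0,0,0],[0,0,0,0,0,0],[0,0,0,0,0,0]]'
python3 - <<'E'
from h import *
shot('w5')
print(tri([(load('w2')[0],(193,128.5)),(load('w3')[0],(123.5,128.5))]))
a=load('w4')[1];b=load('w5')[1]
cv2.imwrite("pics/m3.png",np.vstack([crop(a,56,0,456,150,800,300),crop(b,56,0,456,150,800,300)]))
E
```

```text
time_s: 4.8
ee_pos: [517.2, 40.9, 263.1]
ee_rot: [-180.0, 0.1, 0.0]
force: [0.4, -0.7, -0.2]
gripper_width: 70.1
gripper_force: 0.0
time_s: 5.25
ee_pos: [516.0, -30.8, 263.5]
ee_rot: [-180.0, 0.0, -0.2]
force: [-0.7, 0.6, -0.3]
gripper_width: 70.2
gripper_force: 0.0
(array([480.07064353, 150.81825672,  49.02971623]), [np.float64(0.21264089758200005), np.float64(0.21264089758214452)])
```

View pics/m3.png

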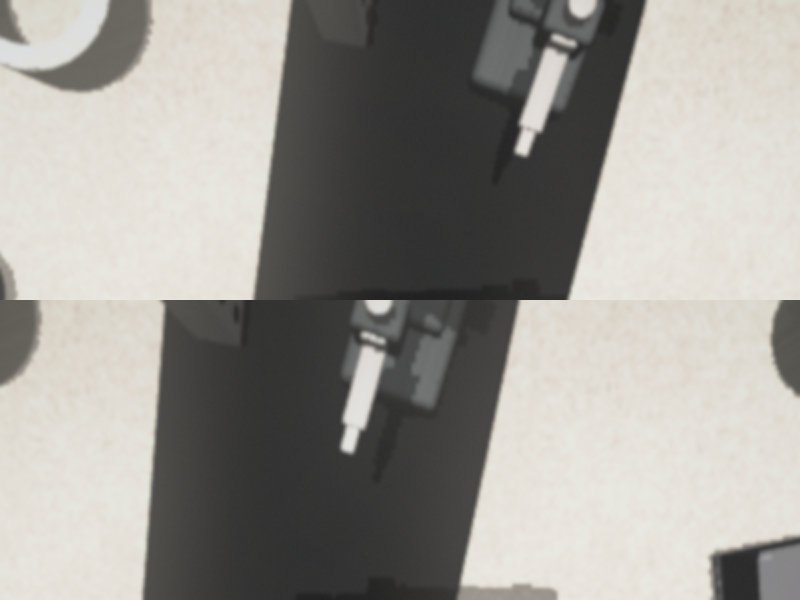

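Scriber tip is visible: w4 ≈ (317,78), w5 ≈ (229,76.5). Plate corner triangulated at z=49, as expected. Now refine the tip and the loupe numerically.

```bash
python3 - <<'E'
from h import *
tips=[];stp=[]
for t,(cx,cy) in(("w4",(317,70)),("w5",(229,68))):
    m,f,_=load(t);g=cv2.cvtColor(f,cv2.COLOR_BGR2GRAY)
    w=cv2.resize(g[cy-50:cy+20,cx-30:cx+40],None,fx=4,fy=4,interpolation=cv2.INTER_CUBIC)
    n,l,st,_=cv2.connectedComponentsWithStats((w>125).astype(np.uint8))
    i=l[int(50*4),30*4] or 1+np.argmax(st[1:,4]);ys,xs=np.where(l==i)
    def P(r): return (cx-30+(xs[ys==r].mean()+.5)/4-.5, cy-50+(r+.5)/4-.5)
    y=ys.max();e=ys>y-6
    tip=(cx-30+(xs[e].mean()+.5)/4-.5,cy-50+(y+1)/4-.5);tips.append((m,tip));print(t,np.round(tip,1),st[i], [np.round((xs[ys==r].ptp() if 0 else np.ptp(xs[ys==r]))/4,1) for r in range(y,y-100,-8)])
print("tip",tri(tips))
# loupe
def loupe(m,f,x0,y0,x1,y1,thr):
    g=cv2.cvtColor(f,cv2.COLOR_BGR2GRAY)[y0:y1,x0:x1]
    n,l,st,c=cv2.connectedComponentsWithStats((g<thr).astype(np.uint8));i=1+np.argmax(st[1:,4])
    C=max(cv2.findContours((l==i).astype(np.uint8),0,2)[0],key=len if 0 else cv2.contourArea)
    return C[:,0]+np.array([x0,y0])
m,f,_=load("w1");C=loupe(m,f,190,0,345,105,110)
W=np.array([onz(m,p,12)[:2] for p in C])
print("bbox",C.min(0),C.max(0))
mt=imaging.camera_model("top");ft=cv2.imread("pics/top0.png");Ct=loupe(mt,ft,140,175,190,238,75);print("top",Ct.min(0),Ct.max(0))
for mm,CC in((m,C),(mt,Ct)):
    for z in(12,24):
        W=np.array([onz(mm,p,z)[:2] for p in CC]).astype(np.float32)
        d0=np.array([.88,.47]);s=W@d0;R=W[s>s.max()-45]
        # circle fit
        A=np.c_[2*R,np.ones(len(R))];q=np.linalg.lstsq(A,(R**2).sum(1),rcond=None)[0];r=np.sqrt(q[2]+q[0]**2+q[1]**2)
        H=W[(s<s.max()-95)&(s>s.min()+6)]
        (hx,hy),(hw,hh),ha=cv2.minAreaRect(H);v=np.array([hx,hy])
        d=q[:2]-v;print("z",z,"rim",q[:2].round(1),"r",r.round(1),"handle",v.round(1),(round(hw,1),round(hh,1),round(ha,1)),"yaw",np.degrees(np.arctan2(d[1],d[0])).round(2),"len",np.ptp(W@(d/np.linalg.norm(d))).round(1))
# rim height by two views
def rc(C):
    s=C@np.array([0,-1.]);R=C[s>s.max()-(45 if 0 else 0)] 
E
```

```text
w4 [317.2  77.8] [  106    14   105   219 10038] [np.float64(1.5), np.float64(6.8), np.float64(7.8), np.float64(7.2), np.float64(7.5), np.float64(7.5), np.float64(9.5), np.float64(10.5), np.float64(12.2), np.float64(12.8), np.float64(12.5), np.float64(12.5), np.float64(13.0)]
w5 [230.   76.2] [ 109   18   91  217 9999] [np.float64(1.2), np.float64(6.8), np.float64(7.5), np.float64(7.8), np.float64(7.5), np.float64(7.5), np.float64(9.2), np.float64(10.5), np.float64(12.0), np.float64(12.8), np.float64(12.8), np.float64(12.8), np.float64(12.8)]
tip (array([620.73911201,  -7.33410447, 164.75918866]), [np.float64(0.06880171376696488), np.float64(0.06880171376702869)])
bbox [209   4] [324  90]
top [150 183] [180 229]
z 12 rim [559.  360.4] r 35.2 handle [468.5 310.4] (86.7, 26.9, 28.4) yaw 28.91 len 189.0
z 24 rim [557.4 356.9] r 34.3 handle [468.4 307.8] (82.5, 26.2, 28.4) yaw 28.91 len 184.2
z 12 rim [559.  361.5] r 35.1 handle [468.5 311.1] (86.9, 27.3, 28.9) yaw 29.14 len 189.8
z 24 rim [558.4 359. ] r 34.9 handle [468.5 308.9] (86.3, 27.1, 28.9) yaw 29.14 len 188.6
```

Loupe: lens at (559,360.5), yaw ≈ 28.9°, both views agree at z≈12. The scriber tip is at (620.7,−7.3,164.8), which is 115 mm above the plate and within range. On to the bin.

Converted, -21 mm is -4.2, 40 mm is 8.

```bash
python3 drive.py '[[-4.2,8,0,0,0,0],[-4.2,8,0,0,0,0],[-4.2,8,0,0,0,0],[-4.2,8,0,0,0,0],[-4.2,8,0,0,0,0],[-4.2,8,0,0,0,0],[-4.2,8,0,0,0,0],[-4.2,8,0,0,0,0]]'
python3 drive.py '[[0,0,0,0,0,-1.16],[0,0,0,0,0,-1.16],[0,0,0,0,0,0],[0,0,0,0,0,0]]'
python3 -c "
from h import *
shot('w6')"
python3 drive.py '[[0,7,0,0,0,0],[0,7,0,0,0,0],[0,0,0,0,0,0],[0,0,0,0,0,0]]'
python3 - <<'E'
from h import *
shot('w7')
a=load('w6')[1];b=load('w7')[1]
tip=[620.7,-7.3,164.8];print(proj(imaging.camera_model("scene"),tip),proj(imaging.camera_model("top"),tip))
cv2.imwrite("pics/m4.png",np.vstack([crop(a,0,0,512,192,800,300),crop(b,0,0,512,192,800,300)]))
E
```

```text
time_s: 6.1
ee_pos: [347.7, -350.4, 263.7]
ee_rot: [-180.0, -0.0, -0.1]
force: [1.1, -0.2, 0.2]
gripper_width: 70.1
gripper_force: 0.0
time_s: 6.5
ee_pos: [348.7, -349.3, 263.5]
ee_rot: [-180.0, -0.0, 11.4]
force: [0.2, -0.0, 0.2]
gripper_width: 69.9
gripper_force: 0.0
time_s: 6.95
ee_pos: [362.5, -418.3, 263.0]
ee_rot: [-179.9, 0.0, 11.4]
force: [0.1, 1.1, -0.3]
gripper_width: 70.1
gripper_force: 0.0
[262.37416149 194.04033189] [256.13552443 173.07416052]
```

View pics/m4.png

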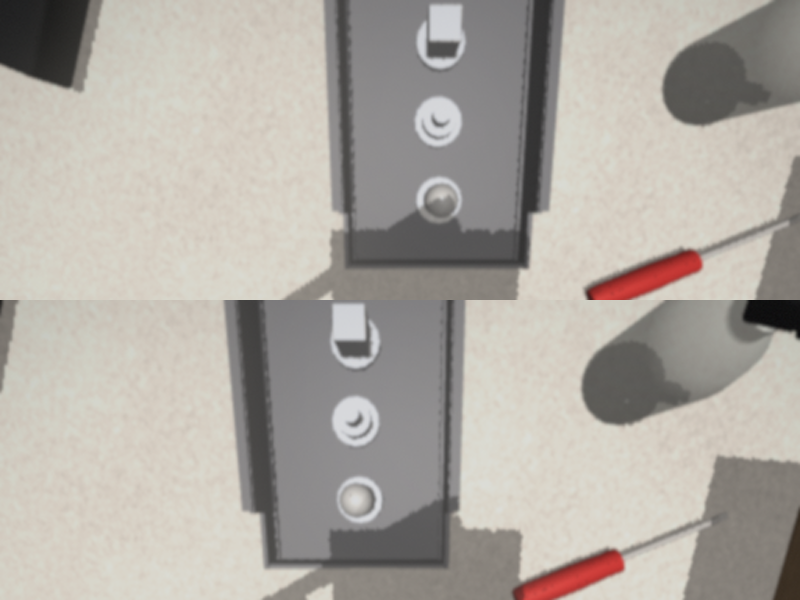

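The domed insert (smooth dome, no steps) sits at w6 ≈ (281,128), w7 ≈ (230,127).

```bash
python3 - <<'E'
from h import *
o=[];dm=[]
for t,(cx,cy) in(("w6",(281,128)),("w7",(230,127))):
    m,f,_=load(t);g=cv2.cvtColor(f,cv2.COLOR_BGR2GRAY)[cy-20:cy+21,cx-20:cx+21]
    g=cv2.resize(g,None,fx=4,fy=4,interpolation=cv2.INTER_CUBIC)
    th=(g>165).astype(np.uint8);n,l,st,_=cv2.connectedComponentsWithStats(th);i=1+np.argmax(st[1:,4])
    h=cv2.convexHull(max(cv2.findContours((l==i).astype(np.uint8),0,2)[0],key=cv2.contourArea));e=cv2.fitEllipse(h)
    c=np.array([cx-20,cy-20])+(np.array(e[0])+.5)/4-.5;o.append((m,c))
    P=onz(m,c,13);dep=np.linalg.norm(P-np.array(m["T"])[:3,3]);print(t,c.round(1),np.array(e[1])/4,"diam",np.array(e[1])/4/m["fx"]*dep,P.round(1))
print(tri(o)[0].round(1),tri(o)[1])
# bin edges at floor level: end walls
s=sensors.state();print(s["ee_pos"],s["ee_rot"])
E
```

```text
w6 [280.6 126.6] [28.4314003  29.36781311] diam [40.57293619 41.90924101] [ 416.5 -366.5   13. ]
w7 [229.7 127.3] [29.30398369 30.82752609] diam [41.84562266 44.02121698] [ 415.3 -366.3   13. ]
[ 415.9 -366.4   15.2] [np.float64(0.575580989235628), np.float64(0.5755809892356155)]
[ 362.38076456 -417.78078213  263.25337549] [-1.79918363e+02  1.79968229e-02  1.14546350e+01]
```

Insert at (416,−366.4); flange top measured at z≈15 and diameter ≈41, both consistent with the text. Approach and check before closing.

Converted, 40 mm is 8, -20 mm is -4.

```bash
python3 drive.py '[[6.3,-4,2,0,0,0],[6.24,-3.94,2,0,0,0],[0,0,8,0,0,0],[0,0,8,0,0,0],[0,0,7,0,0,0],[0,0,0,0,0,0],[0,0,0,0,0,0]]'
python3 drive.py '[[0,0,6,0,0,0],[0,0,6,0,0,0],[0,0,4,0,0,0],[0,0,2.2,0,0,0],[0,0,0,0,0,0],[0,0,0,0,0,0],[0,0,0,0,0,0]]'
```

```text
time_s: 7.7
ee_pos: [416.1, -366.8, 129.4]
ee_rot: [-180.0, -0.0, 11.5]
force: [0.6, 0.2, 1.0]
gripper_width: 69.8
gripper_force: 0.0
time_s: 8.4
ee_pos: [416.9, -368.2, 39.2]
ee_rot: [179.8, -0.1, 11.5]
force: [-0.0, 0.0, -0.4]
gripper_width: 70.1
gripper_force: 0.0
```

Converted, 2 mm is 0.4, -1.5 mm is -0.3.

```bash
python3 drive.py '[[-0.1,-0.3,0.4,0,0,0],[0,0,0,0,0,0],[0,0,0,0,0,0]]'; python3 drive.py '[[0,0,0,0,0,0],[0,0,0,0,0,0],[0,0,0,0,0,0],[0,0,0,0,0,0],[0,0,0,0,0,0],[0,0,0,0,0,0],[0,0,0,0,0,0],[0,0,0,0,0,0]]' 10 25; python3 drive.py '[[0,0,0,0,0,0],[0,0,0,0,0,0],[0,0,0,0,0,0]]'
```

```text
time_s: 8.7
ee_pos: [415.2, -366.0, 35.8]
ee_rot: [180.0, -0.0, 11.5]
force: [-0.6, 0.1, -0.2]
gripper_width: 69.7
gripper_force: 0.0
time_s: 9.5
ee_pos: [415.1, -366.0, 35.5]
ee_rot: [180.0, -0.0, 11.5]
force: [-0.3, -1.0, -0.7]
gripper_width: 26.5
gripper_force: 25.0
time_s: 9.8
ee_pos: [415.1, -365.9, 35.5]
ee_rot: [-180.0, -0.0, 11.5]
force: [0.1, 0.1, -0.8]
gripper_width: 26.9
gripper_force: 25.0
```

```bash
python3 drive.py '[[0,0,-2,0,0,0],[0,0,-4,0,0,0],[0,0,-6,0,0,0],[0,0,-6,0,0,0],[0,0,-5,0,0,0],[0,0,-2,0,0,0]]'
python3 drive.py '[[2,-4,0,0,0,0],[4,-8,0,0,0,0],[4,-8,0,0,0,0],[4,-8,0,0,0,0],[4,-8,0,0,0,0],[4,-8,0,0,0,0],[4,-8,0,0,0,0],[4,-8,0,0,0,0]]'
python3 drive.py '[[4,-8,0,0,0,0],[3,-6,0,0,0,0],[0.8,-2.2,0,0,0,0],[0,0,0,0,0,0],[0,0,0,0,0,0],[0,0,0,0,0,0]]'
python3 -c "
from h import *
for n in('scene','top'):cv2.imwrite(f'pics/{n}1.png',imaging.grab_frame(n))
print(sensors.state()['ee_pos'])"
```

```text
time_s: 10.4
ee_pos: [416.0, -366.8, 163.8]
ee_rot: [179.8, -0.2, 11.5]
force: [0.8, 1.0, -1.7]
gripper_width: 26.8
gripper_force: 25.0
time_s: 11.2
ee_pos: [502.1, -40.3, 160.2]
ee_rot: [-180.0, 0.1, 11.5]
force: [0.8, -0.6, -1.2]
gripper_width: 26.6
gripper_force: 25.0
time_s: 11.8
ee_pos: [524.1, 43.6, 160.5]
ee_rot: [180.0, 0.0, 11.4]
force: [-1.1, -0.2, -0.7]
gripper_width: 27.2
gripper_force: 25.0
[524.35558376  43.67757652 160.59290533]
```

Converted, 8 mm is 1.6, 25 mm is 5.

```bash
python3 drive.py '[[0,0,4,0,0,0],[0,0,5,0,0,0],[0,0,4,0,0,0],[0,0,1.6,0,0,0],[0,0,0,0,0,0],[0,0,0,0,0,0],[0,0,0,0,0,0]]'; for i in 1; do python3 drive.py '[[0,0,0.4,0,0,0],[0,0,0.2,0,0,0],[0,0,0.2,0,0,0],[0,0,0,0,0,0]]'; done
```

```text
time_s: 12.6
ee_pos: [525.5, 44.9, 88.7]
ee_rot: [180.0, -0.1, 11.4]
force: [0.6, 0.2, -1.7]
gripper_width: 27.0
gripper_force: 25.0
time_s: 13.0
ee_pos: [524.6, 45.0, 83.5]
ee_rot: [-180.0, 0.0, 11.5]
force: [-0.6, -0.2, -0.3]
gripper_width: 26.9
gripper_force: 25.0
```

Converted, 1 mm is 0.2.

```bash
python3 drive.py '[[0,0,0.2,0,0,0],[0,0,0.2,0,0,0],[0,0,0,0,0,0],[0,0,0,0,0,0]]';python3 drive.py '[[0,0,0.14,0,0,0],[0,0,0,0,0,0],[0,0,0,0,0,0]]'
```

```text
time_s: 13.4
ee_pos: [524.6, 45.0, 81.5]
ee_rot: [-180.0, 0.0, 11.5]
force: [0.8, 0.1, -1.3]
gripper_width: 26.8
gripper_force: 25.0
time_s: 13.7
ee_pos: [524.7, 45.0, 80.9]
ee_rot: [-180.0, -0.0, 11.5]
force: [-0.1, 1.2, -1.0]
gripper_width: 26.6
gripper_force: 25.0
```

Converted, 0.6 mm is 0.12.

```bash
python3 drive.py '[[0,0,0.12,0,0,0],[0,0,0,0,0,0],[0,0,0,0,0,0]]';python3 drive.py '[[0,0,0.12,0,0,0],[0,0,0,0,0,0],[0,0,0,0,0,0]]'
```

```text
time_s: 14.0
ee_pos: [524.8, 45.0, 80.5]
ee_rot: [-180.0, -0.0, 11.5]
force: [0.4, -0.1, 1.3]
gripper_width: 26.4
gripper_force: 25.0
time_s: 14.3
ee_pos: [524.8, 45.0, 80.5]
ee_rot: [-180.0, -0.0, 11.5]
force: [-1.6, -0.9, 6.6]
gripper_width: 27.1
gripper_force: 25.0
```

Contact at z=80.5 (plate at ≈50). Release and retreat, then head to the loupe.

```bash
python3 drive.py '[[0,0,0,0,0,0],[0,0,0,0,0,0],[0,0,0,0,0,0],[0,0,0,0,0,0],[0,0,0,0,0,0],[0,0,0,0,0,0]]' 64
python3 drive.py '[[0,0,-1,0,0,0],[0,0,-3,0,0,0],[0,0,-6,0,0,0],[0,0,-6,0,0,0],[0,0,-8,0,0,0],[0,0,0,0,0,0],[0,0,0,0,0,0]]'
python3 -c "
from h import *
shot('w8')"
python3 drive.py '[[0.4,-7.9,0,0,0,0],[0.4,-7.9,0,0,0,0],[0.4,-7.9,0,0,0,0],[0.4,-7.9,0,0,0,0],[0.4,-7.9,0,0,0,0],[0.4,-7.9,0,0,0,0],[0.4,-7.9,0,0,0,0]]'
python3 drive.py '[[0,0,0,0,0,-1.16],[0,0,0,0,0,-1.16],[0,0,0,0,0,-1.16],[0,0,0,0,0,0],[0,0,0,0,0,0]]'
python3 - <<'E'
from h import *
shot('w9')
a=load('w8')[1];b=load('w9')[1]
t=imaging.grab_frame("top")
cv2.imwrite("pics/m5.png",np.hstack([np.vstack([crop(a,0,0,512,200,500,195),crop(b,0,0,512,384,500,375)]),crop(t,205,125,305,315,300,570)]))
E
```

```text
time_s: 14.9
ee_pos: [524.6, 45.0, 79.6]
ee_rot: [-180.0, 0.0, 11.5]
force: [0.2, -0.5, -0.5]
gripper_width: 63.8
gripper_force: 0.0
time_s: 15.6
ee_pos: [525.0, 45.0, 200.8]
ee_rot: [180.0, -0.1, 11.5]
force: [0.3, -0.1, -1.3]
gripper_width: 63.7
gripper_force: 0.0
time_s: 16.35
ee_pos: [482.1, 319.8, 197.8]
ee_rot: [179.9, 0.2, 11.5]
force: [-0.1, 0.6, 0.1]
gripper_width: 63.8
gripper_force: 0.0
time_s: 16.85
ee_pos: [482.9, 318.4, 198.4]
ee_rot: [180.0, 0.1, 28.7]
force: [0.5, 0.7, -0.1]
gripper_width: 63.8
gripper_force: 0.0
```

View pics/m5.png

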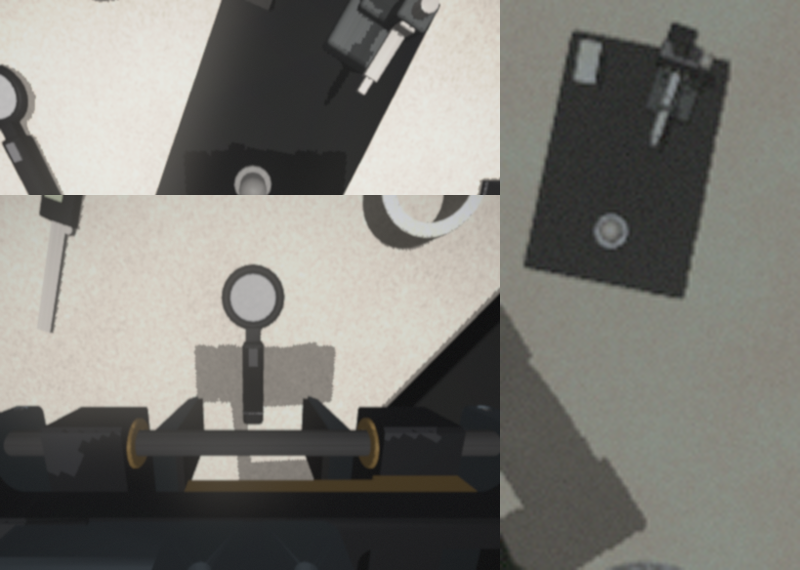

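The insert stands on the plate (top view), and the loupe lies straight along the tool's x in w9. Cross-check the rim height, the scriber tip with the third view, and the insert position.

```bash
python3 - <<'E'
from h import *
def rim(t,x0,y0,x1,y1,thr=110):
    m,f,_=load(t);g=cv2.cvtColor(f,cv2.COLOR_BGR2GRAY)[y0:y1,x0:x1]
    n,l,st,c=cv2.connectedComponentsWithStats((g<thr).astype(np.uint8));i=1+np.argmax(st[1:,4])
    C,H=cv2.findContours((l==i).astype(np.uint8),cv2.RETR_CCOMP,2)
    k=max((k for k in range(len(C)) if H[0][k][3]>=0),key=lambda k:cv2.contourArea(C[k]))
    e=cv2.fitEllipse(C[k]);return m,np.array(e[0])+[x0,y0],e[1]
a=rim("w1",190,0,345,105);b=rim("w9",215,60,310,170)
print(a[1:],b[1:]);print("lens",tri([a[:2],b[:2]]))
# handle axis in w9
m,f,_=load("w9");g=cv2.cvtColor(f,cv2.COLOR_BGR2GRAY)
for r in(165,180,195,205):
    x=np.where(g[r,235:285]<(80))[0]+235;L,R=onz(m,(x.min()-.5,r),24),onz(m,(x.max()+.5,r),24);print(r,x.min(),x.max(),((L+R)/2).round(1),np.linalg.norm(L-R).round(1))
# tip in w8
m,f,_=load("w8");g=cv2.cvtColor(f,cv2.COLOR_BGR2GRAY);cx,cy=374,90
w=cv2.resize(g[cy-20:cy+15,cx-18:cx+18],None,fx=4,fy=4,interpolation=cv2.INTER_CUBIC)
l=cv2.connectedComponentsWithStats((w>125).astype(np.uint8));i=1+np.argmax(l[2][1:,4]);ys,xs=np.where(l[1]==i)
s=ys-.55*xs;e=s>s.max()-5;t8=(cx-18+xs[e].mean()/4,cy-20+ys[e].mean()/4);print("t8",t8)
print(tri([(load("w4")[0],(317.2,77.5)),(load("w5")[0],(230,75.9)),(m,t8)]))
# scene tip
x,y=260,194;f=cv2.imread("pics/scene0.png")[y-8:y+9,x-8:x+14];print(cv2.cvtColor(f,cv2.COLOR_BGR2GRAY))
# insert in top
f=imaging.grab_frame("top");mt=imaging.camera_model("top");g=cv2.cvtColor(f,cv2.COLOR_BGR2GRAY)[190:215,230:255]
M=cv2.moments((g>75).astype(np.uint8));print("insert",onz(mt,(230+M['m10']/M['m00'],190+M['m01']/M['m00']),70).round(1),M['m00'])
E
```

```text
(array([300.49010468,  30.41527367]), (37.29553985595703, 41.64884948730469)) (array([258.58440781, 104.66049576]), (48.043800354003906, 50.28899383544922))
lens (array([559.35667235, 360.94699976,  12.28075738]), [np.float64(0.20003986965406947), np.float64(0.20003986965445214)])
165 249 269 [500.6 328.   24. ] 24.3
180 249 268 [484.8 320.   24. ] 23.5
195 249 268 [468.8 311.3  24. ] 23.8
205 249 269 [458.2 304.8  24. ] 25.2
t8 (np.float64(370.0954545454546), np.float64(95.21818181818182))
(array([621.25273976,  -7.3019163 , 163.87922594]), [np.float64(0.33995611773981477), np.float64(0.07338708843635758), np.float64(0.33698659427065103)])
[[206 207 204 206 205 205 203 202 204 204 202 201 202 202 204 203 206 203
  202 199 197 198]
 [198 197 197 199 200 200 198 197 197 196 196 196 197 197 199 199 196 198
  197 194 197 197]
 [197 199 199 197 200 201 198 198 196 198 196 201 199 196 197 195 196 194
  195 192 195 195]
 [200 201 197 195 197 196 195 195 195 195 198 200 200 200 199 198 198 198
  194 193 197 194]
 [198 201 198 196 198 197 195 198 199 197 197 198 195 197 196 198 197 197
  196
[... 463 characters left out ...]
09 121 123 118]
 [ 71  69  71  66  67  63  59  62  95 126 179 197 140 127 160 180 184 166
  150  73 101  75]
 [ 69  67  67  68  68  65  67  64  55  61  96 123 105 126 128 128 166 152
   78  89 104  88]
 [ 67  68  70  68  68  66  67  66  64  61  59  57  60  86  93 136 136 100
   63  72  74  86]
 [ 66  69  66  66  73  68  68  68  68  65  66  65  63  61  65  88  85  64
   66  64  67 108]
 [ 69  68  68  67  67  68  66  66  66  65  66  64  65  62  65  61  61  65
   67  67  69  81]
 [ 67  67  69  70  67  67  68  65  66  68  66  65  66  67  65  63  68  62
   71  70  67  64]
 [ 70  69  65  70  64  67  68  66  66  65  68  66  63  65  67  65  64  65
   65  69  66  64]]
insert [524.8  46.1  70. ] 109.0
```

All consistent: lens (559.4,360.9,12.3), tip z ≈ 164, insert (525,45.5). Grasp the handle.

Converted, 45 mm is 9, 40 mm is 8.

```bash
python3 drive.py '[[0.16,0,8,0,0,0],[0,0,9,0,0,0],[0,0,8,0,0,0],[0,0,5,0,0,0],[0,0,3,0,0,0],[0,0,1,0,0,0],[0,0,0,0,0,0],[0,0,0,0,0,0]]'
python3 drive.py '[[0,0,0.8,0,0,0],[0,0,0,0,0,0],[0,0,0,0,0,0]]'
```

```text
time_s: 17.8
ee_pos: [484.9, 319.5, 30.7]
ee_rot: [-180.0, -0.1, 28.8]
force: [0.2, 0.3, 0.0]
gripper_width: 64.2
gripper_force: 0.0
time_s: 18.1
ee_pos: [484.3, 319.2, 26.1]
ee_rot: [-180.0, -0.0, 28.9]
force: [-0.3, -0.9, -0.1]
gripper_width: 64.0
gripper_force: 0.0
```

Converted, 2 mm is 0.4, 1.5 mm is 0.3.

```bash
python3 drive.py '[[0,0,0.4,0,0,0],[0,0,0.3,0,0,0],[0,0,0,0,0,0],[0,0,0,0,0,0]]'
python3 drive.py '[[0,0,0,0,0,0],[0,0,0,0,0,0],[0,0,0,0,0,0],[0,0,0,0,0,0],[0,0,0,0,0,0],[0,0,0,0,0,0],[0,0,0,0,0,0],[0,0,0,0,0,0]]' 10 35
python3 drive.py '[[0,0,0,0,0,0],[0,0,0,0,0,0]]'
```

```text
time_s: 18.5
ee_pos: [484.1, 319.1, 22.1]
ee_rot: [-180.0, 0.0, 28.9]
force: [0.4, 0.0, -0.8]
gripper_width: 63.8
gripper_force: 0.0
time_s: 19.3
ee_pos: [484.1, 319.1, 22.2]
ee_rot: [-180.0, -0.0, 28.9]
force: [0.2, -0.7, 0.1]
gripper_width: 25.9
gripper_force: 35.0
time_s: 19.5
ee_pos: [484.2, 319.2, 22.3]
ee_rot: [-180.0, -0.0, 28.9]
force: [0.3, -0.4, 0.5]
gripper_width: 26.0
gripper_force: 35.0
```

Converted, -30 mm is -6, -40 mm is -8.

```bash
python3 drive.py '[[0,0,-1,0,0,0],[0,0,-3,0,0,0],[0,0,-6,0,0,0],[0,0,-8,0,0,0],[0,0,-8,0,0,0],[0,0,-6,0,0,0],[0,0,-3,0,0,0],[0,0,-1,0,0,0]]'
python3 drive.py '[[-1.8,2.6,0,0,0,0],[-3.6,5.2,0,0,0,0],[-3.6,5.2,0,0,0,0],[-3.6,5.2,0,0,0,0],[-3.6,5.2,0,0,0,0],[-3.6,5.2,0,0,0,0],[-3.6,5.2,0,0,0,0],[-3.6,5.2,0,0,0,0]]'
python3 drive.py '[[-3.6,5.2,0,0,0,0],[-3.6,5.2,0,0,0,0],[-2.4,2.6,0,0,0,0],[0,0,0,0,0,0],[0,0,0,0,0,0],[0,0,0,0,0,0],[0,0,0,0,0,0]]'
python3 - <<'E'
from h import *
shot('w10')
a=load('w10')[1]
cv2.imwrite("pics/m6.png",np.hstack([crop(a,100,0,420,300,400,375),crop(imaging.grab_frame("scene"),200,140,310,240,400,375)]))
E
```

```text
time_s: 20.3
ee_pos: [484.7, 319.6, 204.6]
ee_rot: [-180.0, -0.2, 28.9]
force: [-0.1, -0.3, -1.7]
gripper_width: 25.8
gripper_force: 35.0
time_s: 21.1
ee_pos: [458.0, 80.9, 200.5]
ee_rot: [-179.9, 0.2, 28.9]
force: [-0.1, 0.9, -1.2]
gripper_width: 25.8
gripper_force: 35.0
time_s: 21.8
ee_pos: [449.2, 3.8, 201.9]
ee_rot: [-180.0, 0.0, 28.9]
force: [0.3, 0.7, -1.7]
gripper_width: 25.6
gripper_force: 35.0
```

View pics/m6.png

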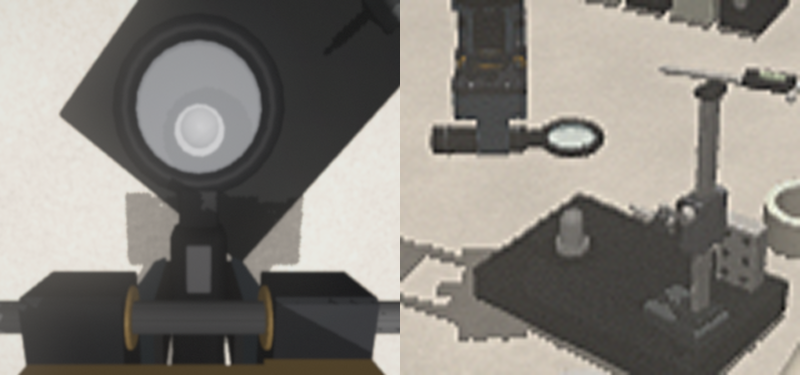

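The loupe is held with the insert visible through the lens (lens ≈ (258,86) in w10), and in the scene view the insert stands upright. Descend to focal height and measure.

Units first: shifts go in units of 5 mm and turns go in units of 5 degrees. So 8 mm is 1.6, 5 mm is 1.

```bash
python3 drive.py '[[0,0,1,0,0,0],[0,0,1.6,0,0,0],[0,0,1.6,0,0,0],[0,0,1,0,0,0],[0,0,0.4,0,0,0],[0,0,0,0,0,0],[0,0,0,0,0,0],[0,0,0,0,0,0]]'
python3 - <<'E'
from h import *
m,f=shot('w11');s=sensors.state();print(s["ee_pos"],s["ee_rot"])
g=cv2.cvtColor(f,cv2.COLOR_BGR2GRAY)
# glass boundary inside rim: threshold bright
sub=g[25:155,180:340];C=[c for c in cv2.findContours((sub>85).astype(np.uint8),0,2)[0] if 3000<cv2.contourArea(c)<12000]
e=cv2.fitEllipse(cv2.convexHull(C[0]));c=np.array(e[0])+[180,25];print("lens px",c,e[1])
L=s["ee_pos"]+np.array([75.4,41.8,-10]);print("pred",L,proj(m,L))
print("at z164",onz(m,c,164))
# scene view
fs=imaging.grab_frame("scene");ms=imaging.camera_model("scene");cv2.imwrite("pics/scene2.png",fs)
q=proj(ms,L);tp=proj(ms,[621,-7.3,164]);print("scene pred",q,tp)
x,y=q.astype(int);gg=cv2.cvtColor(fs,cv2.COLOR_BGR2GRAY)[y-14:y+15,x-20:x+21]
cs=[k for k in cv2.findContours((gg<130).astype(np.uint8),cv2.RETR_CCOMP,2)[0]]
for k in cs:
    if 40<cv2.contourArea(k)<700 and len(k)>5:
        ee=cv2.fitEllipse(k);cc=np.array(ee[0])+[x-20,y-14];print("scene ell",cc,ee[1:],tri([(ms,cc),(m,c)]))
t=imaging.grab_frame("top")
cv2.imwrite("pics/m7.png",np.hstack([crop(fs,200,140,310,240,400,375),crop(t,210,140,290,215,400,375)]))
E
```

```text
time_s: 22.7
ee_pos: [449.6, 3.1, 174.5]
ee_rot: [180.0, -0.0, 28.9]
force: [0.3, -0.7, -1.8]
gripper_width: 25.9
gripper_force: 35.0
[449.54858816   3.10488469 174.47955956] [ 1.79985268e+02 -3.75772353e-02  2.88574744e+01]
lens px [258.38108063  85.05105591] (100.76876831054688, 106.89568328857422)
pred [524.94858816  44.90488469 164.47955956] [259.29598007  86.85998678]
at z164 [525.56781763  45.80893754 164.        ]
scene pred [246.67886059 182.23104885] [262.44014462 194.23129379]
scene ell [239.94124794 179.12803841] ((17.741666793823242, 29.17160987854004), 114.89551544189453) (array([512.49182429,  37.63283058, 182.11959043]), [np.float64(13.03949984130067), np.float64(13.03949984130068)])
scene ell [246.60648727 182.14520168] ((7.66771125793457, 13.467883110046387), 87.48357391357422) (array([524.98614866,  45.4561298 , 164.70571334]), [np.float64(0.5868069541022094), np.float64(0.5868069541022818)])
```

View pics/m7.png

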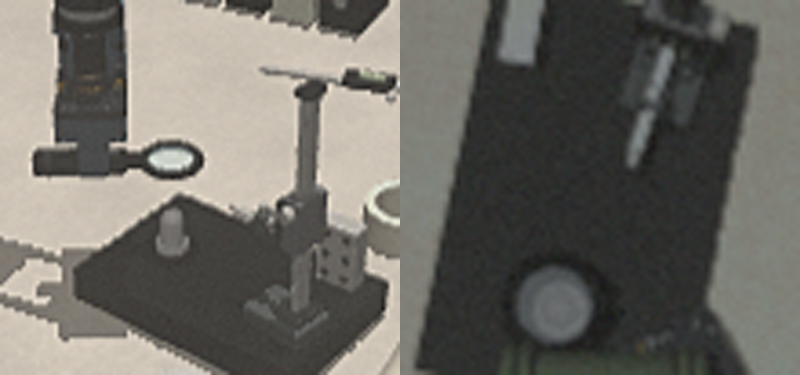

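The lens triangulates at (525.0,45.5,164.7): directly over the insert (525,45.5) and level with the scriber tip (≈164). The pictures show the insert upright and nothing touching the loupe. Settle and hand in.

```bash
python3 drive.py '[[0,0,0,0,0,0],[0,0,0,0,0,0],[0,0,0,0,0,0],[0,0,0,0,0,0],[0,0,0,0,0,0]]'; python3 -c "
from workcell import env, imaging, workorder, sensors
print(workorder.job_done())"
```

```text
time_s: 23.35
ee_pos: [449.4, 3.1, 174.2]
ee_rot: [-180.0, -0.0, 28.9]
force: [0.9, 0.6, -0.6]
gripper_width: 25.7
gripper_force: 35.0
the job is handed in; nothing more can be done
None
```

I handed the job in at 23 s: the domed insert stands upright on the granite plate, and the loupe is held level with the lens measured within about 1 mm of straight above it, at the scriber tip's height; no verdict came back.

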